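Weigh a gas sample cylinder on the hanging spring scale

TASK

Weigh the small gas cylinder with the blue knob: carry it upright from the teal tray and hang it by its wire bail on the hook of the spring scale. Lower it gently until the scale carries all of its weight before you let go, so that the scale is neither jerked nor overloaded, then leave it hanging free and still so that the weight can be read. Leave everything else where it stands and keep the gripper and arm off the scale and its stand.

Things in the scene. Friction and masses are not known exactly. Their poses are not given: they have to be found in the camera images.
- cyl_blue_mid (a point): Steel gas cylinder to weigh, standing upright: round body 40 mm diameter, 85 mm tall, blue band and blue valve knob (24 mm diameter, top 131 mm above the foot) under a rigid wire bail. This point: on the axis, half-way up the steel wall, 45 mm above the foot; z up the axis, x normal to the bail's window. Mass unknown, 0.2 to 0.8 kg, centre of mass within 5 mm of this point.
- bail_top (a point): Centre of the blue cylinder's bail wire at its highest point, on the axis, 125 mm above cyl_blue_mid; same axes. The bail is a fixed arch of 5 mm wire in the local y-z plane, the same from both sides: legs 48 mm apart, rounding to this top; the open window under it (normal along local x) is 36 mm high down to the knob.
- hook_seat (a point): Where the centre of the bail wire lies when fully seated in the bend of the scale's hook, below the scale's axis. Hook of 4.4 mm wire in its local x-z plane, z up, open upwards; lowest wire 7 mm below this point, shank 8.5 mm off in +x, leading back to the axis 33 mm above; gap between tip and shank 13 mm. Swings loosely in local x on a pin 42 mm above this point.
- hook_tip (a point): Rounded top end of the hook's upward tip, on the hook's local -x side (the tray's side): 10 mm in -x of and 14 mm above hook_seat. The bail must pass over it. Same axes as hook_seat.
- scale (a joint): Spring scale reading as hook travel, m: 0 unloaded, grows as the hook sinks straight down. 10 N at the full 0.1 m (100 N/m), lightly damped: a load let go bobs for seconds. Jarred if the hook ever moves faster than 0.08 m/s, as when a load is let go over 4 mm away from its balance; overloaded beyond 0.092 m. The hook bends if pressed with over 15 N.
- cyl_red_mid (a point): Identical cylinder with red band and knob, standing on the tray: leave it. Point on its axis 45 mm above its foot.
- tray: Flat teal spill tray, 300 mm (x) by 200 mm (y), floor 4 mm thick, rim 12 mm high, fixed to the bench; the two cylinders stand on it one near, one far, staggered (about 130 mm apart in x, 65 mm in y), either way round. Origin under its centre.
- stand: Retort stand holding the scale, fixed, 0.64 m high. Origin on the bench below the scale's axis; its -x side (hook tip) faces the tray, to the robot's left. Scale: clear tube 35 mm across, axis vertical, bottom at 358 mm. A red ring on the tube shows the travel (black lines every 10 mm, 1 N). Rod 12 mm thick 150 mm off in +x, clamp arm at 540 mm. Grey base plate 16 mm high, 140 mm in y, from -45 to +175 mm in x.
- tube_rack: White rack of clear sample tubes, 60 x 200 x 97 mm, bystander. Origin under its centre.
- wash_bottle: White bottle with red cap, 60 mm diameter, 150 mm tall, bystander. Origin under its centre.
- beaker: Glass beaker, 60 mm diameter, 75 mm tall, bystander. Origin under its centre.
- reagent_jar: Amber jar with black cap, 54 mm diameter, 80 mm tall, bystander. Origin under its centre.
- spanner: Steel spanner 160 mm long lying on the bench, bystander. Origin under its middle.
- logbook: Green logbook 150 x 210 x 14 mm lying flat, bystander. Origin under its centre.
Not all that is in view belongs to the job. Leave any yellow look-alike of the part that bears cyl_blue_mid alone.

How it is judged:
On the way, in this order (a step that is already met when the one before it is completed fails the run):
1. the blue cylinder is lifted clear of the tray (height (world z) of cyl_blue_mid above 0.09 m), for 0.2 s.
2. its bail is on the hook and draws the scale down while it is still held (contact force between cyl_blue and hook above 1 N and value of joint scale above 0.012 m and contact force between the fingers and cyl_blue above 1 N), for 0.2 s.
At the end, for the whole second after the job is handed in: The blue cylinder hangs free by its bail in the bend of the hook (bail top within 12 mm of the seat), upright within 0.15 rad, its weight on the scale (hook drawn down by more than 16 mm, more than 1.5 N on the hook), at rest (slower than 0.03 m/s, hook slower than 0.012 m/s), released (distance between bail_top and hook_seat below 0.012 m and value of joint scale above 0.016 m and contact force between cyl_blue and hook above 1.5 N and velocity of joint scale between -0.012 and 0.012 m/s and linear speed of cyl_blue below 0.03 m/s and angle between cyl_blue_mid's own z axis and vertical below 0.15 rad); the robot touches nothing.
It fails at once if the scale is jarred: its hook moves faster than 0.08 m/s (velocity of joint scale above 0.08 m/s or velocity of joint scale below -0.08 m/s).
It fails at once if the scale is overloaded: drawn beyond 92 mm of travel, or its hook pressed with more than 15 N (value of joint scale above 0.092 m or contact force between cyl_blue and hook above 15 N).
It fails at once if the robot knocks or holds the scale or its stand (more than 3 N) (contact force between any of the fingers, the arm and stand above 3 N).
It fails at once if the blue cylinder is tipped by more than 0.6 rad (angle between cyl_blue_mid's own z axis and vertical above 0.6 rad).
It fails at once if another thing is moved by more than 30 mm (distance of any of cyl_red_mid, tube_rack, wash_bottle, beaker, reagent_jar, spanner, logbook from where it was at the start of the episode above 0.03 m).
It also fails if it takes over 54 s, if anything falls off the work surface, if the arm or the gripper's body presses on something with over 40 N, if the wrist force passes 120 N, or if a joint passes its speed limit or range.

ROBOT

A 6-joint arm with a two-finger parallel gripper is mounted at the origin on the work surface. World frame = base frame: x ahead of the robot, y to its left, z up, the work surface at z = 0. Lengths are in m, angles in rad, forces in N, time in s.
With the tool pointing down it reaches from about 0.35 to 0.975 m from the base axis. Payload 4.9 kg.
Tool frame: the origin (TCP) lies where the fingers leave the gripper's body, on its centre line; the fingertips stand 73 mm ahead of it and the grasp point (between the pads) lies 54 mm ahead of it; z points along the fingers, y is the direction in which the jaws open and shut (so a half turn about z gives the same grasp; the last joint's range is limited). The gripper opens to 85 mm and grips with 20 to 120 N. Pads are 22 mm wide; open, the fingers measure 114 mm over their backs; the gripper's body (76 mm by 85 mm) begins 54 mm behind the grasp point. The pads swing forward as they close: fully open they stand 13 mm farther back than shut.
Start: joints at [-1.261, 0.053, 1.613, -0, 1.476, -0.119], TCP at [0.26, -0.568, 0.304] pointing down, gripper open.
Joint ranges: [-3.01, 3.01], [-1.01, 2.22], [0.06, 2.58], [-1.02, 4.17], [0.09, 2.62], [-3.14, 3.14]. Speed limits (rad/s): [2.57, 2.57, 3.14, 3.14, 3.14, 3.14].

INTERFACE

Orientations are given as a rotation vector (axis times angle).
In Python, from station import monitor, vision, workorder gives the robot as it stands.
- The arm moves only by the tool arm_command, never from a script. Its argument "rows" is text: rows parted by semicolons, each of 6 numbers parted by spaces: the shift along the world's x, y, z in mm, then the turn, a rotation vector about the world's x, y, z in degrees. In form: tx ty tz wx wy wz; .... A call has 1 to 12 rows; each row is the pose to reach, as a shift and turn from the pose measured when the call began; what a row does not reach only later rows make up. A row lasts 1/8 s, in which the tool goes at most 62.5 mm and 10.7 degrees, less where a joint would pass 70% of its speed; a pose out of reach is approached as far as the arm can. A call with a gripper value outside its range is refused whole. "jaw" is the opening, from 0 (shut) to 1 (fully open), set as the call begins (left out, the last holds). The fingers move at their own pace and stop on an object; "squeeze" is the grip in N (left out, the last holds). Time passes only in rows, so rows that repeat a pose let the fingers close. It gives the time, the measured TCP pose, the force and the opening at its end, in the units of the state.
- monitor.get_obs(): the state, without advancing time (a new reading comes with each control period).
- vision.get_image(name): name is "scene" or "top" or "wrist"; returns a dict with "frame" (384x512x3 uint8, red, green, blue), "vfov" (degrees; the focal length in pixels is half the picture's height over the tangent of half this angle, whatever the lens; pixels are square), "cx", "cy" (the principal point, pixels), "distortion" ([k1, k2, p1, p2, k3] as OpenCV has them; the pictures are not rectified), "R" (3x3) and "t" (3): a world point X has camera coordinates R X + t; the wrist camera has in their place "T_tool_cam" (4x4, takes a point from camera to tool coordinates, whose origin is the TCP and whose axes are the flange's). Camera axes: x right, y down, z forward; pixel columns grow to the right and rows downward; lengths in m; the calibration is good to about 2 mm. A picture is of the moment at which its call begins: read the wrist's pose just before it. There is no depth.
- workorder.finish_job(): hands the job in, once; it reports no verdict.
The state is a dict: "t": time; "q": joint angles; "dq": joint speeds; "effort": joint torques, N m; "tool_pos": TCP position; "tool_rot": TCP orientation; "contact_force": force on the tool from outside, world axes, zero at the start; "wrist_torque": the same for the moment, N m; "opening": finger opening in m.
Only numpy, scipy, OpenCV 4.12 (cv2) and the standard library are available. Lean on these libraries where they do the work, as an engineer would, in place of code of your own. Each camera call takes 0.05 s, during which the arm holds its last target. There are 200 camera calls.

## Working session

There is one attempt and no reset: what is moved stays moved. The work goes in short steps, Python scripts to look and compute and a tool call to move; the robot and the scene stay as the last step left them, time stands still between calls to the robot, and variables do not carry over. Pictures are saved under pics/ and viewed, about 8 in all and at most 12, crops included, and the job is handed in when it is done.

Besides the shell and the picture viewer there is one more tool, called after "Request:" as name(argument=value, ...), one argument or row to a line, values as JSON. arm_command: Moves the arm, as the interface text tells. Its arguments: {"type":"object","properties":{"rows":{"type":"string"},"jaw":{"type":"number"},"squeeze":{"type":"number"}},"required":["rows"]}

```bash
mkdir -p pics; cat > h.py <<'E'
import numpy as np,cv2,pickle
from station import monitor,vision,workorder
def snap(n,tag):
    o=monitor.get_obs(); d=vision.get_image(n); d['obs']=o
    pickle.dump(d,open(f'pics/{tag}.pkl','wb')); cv2.imwrite(f'pics/{tag}.png',d['frame'][:,:,::-1]); return d
def load(tag): return pickle.load(open(f'pics/{tag}.pkl','rb'))
def cam(d):
    h=d['frame'].shape[0]; f=h/2/np.tan(np.radians(d['vfov'])/2)
    K=np.array([[f,0,d['cx']],[0,f,d['cy']],[0,0,1.]])
    if 'R' in d: R,t=np.array(d['R']),np.array(d['t'])
    else:
        o=d['obs'];T=np.eye(4);T[:3,:3]=cv2.Rodrigues(np.array(o['tool_rot'],float))[0];T[:3,3]=o['tool_pos']
        M=np.linalg.inv(T@np.array(d['T_tool_cam']));R,t=M[:3,:3],M[:3,3]
    return K,np.array(d['distortion'],float),R,t
def ray(d,uv):
    K,D,R,t=cam(d); p=cv2.undistortPoints(np.array([[uv]],float),K,D)[0,0]
    v=R.T@np.array([p[0],p[1],1]); return -R.T@t,v/np.linalg.norm(v)
def onplane(d,uv,val,ax=2):
    c,v=ray(d,uv); return c+v*(val-c[ax])/v[ax]
def tri(obs):
    A=np.zeros((3,3));b=np.zeros(3)
    for d,uv in obs:
        c,v=ray(d,uv);P=np.eye(3)-np.outer(v,v);A+=P;b+=P@c
    x=np.linalg.solve(A,b)
    return x,[np.round(proj(d,x)-np.array(uv),1) for d,uv in obs]
def proj(d,X):
    K,D,R,t=cam(d); return cv2.projectPoints(np.array([X],float),cv2.Rodrigues(R)[0],t,K,D)[0][0,0]
def crop(d,u0,v0,u1,v1,s,name):
    cv2.imwrite(f'pics/{name}.png',cv2.resize(d['frame'][v0:v1,u0:u1,::-1],None,fx=s,fy=s,interpolation=cv2.INTER_CUBIC))
E
python3 - <<'E'
from h import *
a=snap('scene','s0');b=snap('top','t0')
for d in(a,b):
    K,D,R,t=cam(d);print(K[0,0],D,-R.T@t,R.round(2).tolist())
cv2.imwrite('pics/both.png',cv2.resize(np.vstack([a['frame'],b['frame']])[:,:,::-1],None,fx=.78,fy=.78,interpolation=cv2.INTER_AREA))
print(monitor.get_obs())
E
```

```text
411.9932801145968 [-0.14975834  0.          0.          0.          0.        ] [ 1.15444276 -0.55669837  1.16110986] [[0.68, 0.74, -0.01], [0.55, -0.51, -0.66], [-0.49, 0.44, -0.75]]
420.240585362944 [-0.09425183  0.          0.          0.          0.        ] [0.29471957 0.00815816 1.45080379] [[0.01, -1.0, -0.0], [-0.98, -0.01, -0.2], [0.2, 0.01, -0.98]]
{'t': 0.1, 'q': array([-1.26100436e+00,  5.32543170e-02,  1.61417587e+00,  1.87685193e-05,
        1.47602363e+00, -1.18989219e-01]), 'dq': array([-0.00098251, -0.00039079, -0.00137952, -0.00042905, -0.00103694,
        0.00123988]), 'effort': array([ 1.54297768e-04, -3.94900990e+01, -3.71363318e+01, -1.43157299e-04,
        3.90902802e-03, -4.39359354e-06]), 'tool_pos': array([ 0.25972558, -0.56799091,  0.30279703]), 'tool_rot': array([-3.06785831e+00, -6.67982853e-01,  2.49124426e-04]), 'contact_force': array([ 1.17395155,  0.44827416, -0.24793886]), 'wrist_torque': array([-0.02146295,  0.04019626,  0.00256583]), 'opening': 0.08540862811902113}
```

View pics/both.png

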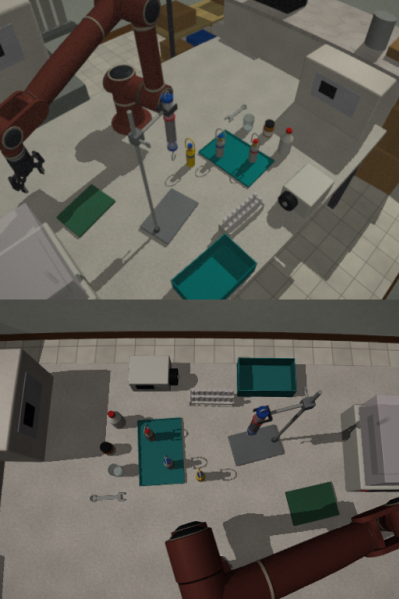

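Scene (full-size pixels): blue knob is about (282,180), red about (326,188) and yellow about (244,196). In the top view, blue is about (215,208), red about (190,170) and yellow about (256,223). The hook is under the tube at about scene (220,195). I'll enlarge both views.

```bash
python3 - <<'E'
from h import *
a=load('s0');b=load('t0')
c1=cv2.resize(a['frame'][105:255,195:355],None,fx=5,fy=5,interpolation=cv2.INTER_CUBIC)[:600]
cv2.imwrite('pics/c1.png',c1[:,:,::-1])
c2=cv2.resize(b['frame'][130:250,170:370],None,fx=4,fy=4,interpolation=cv2.INTER_CUBIC)
cv2.imwrite('pics/c2.png',c2[:,:,::-1])
E
```

```text
(no output)
```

View pics/c1.png

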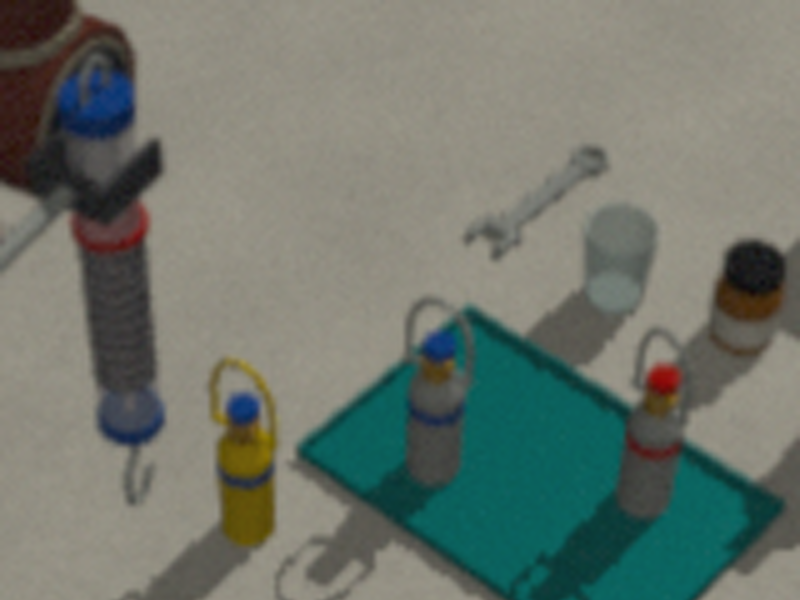

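View pics/c2.png

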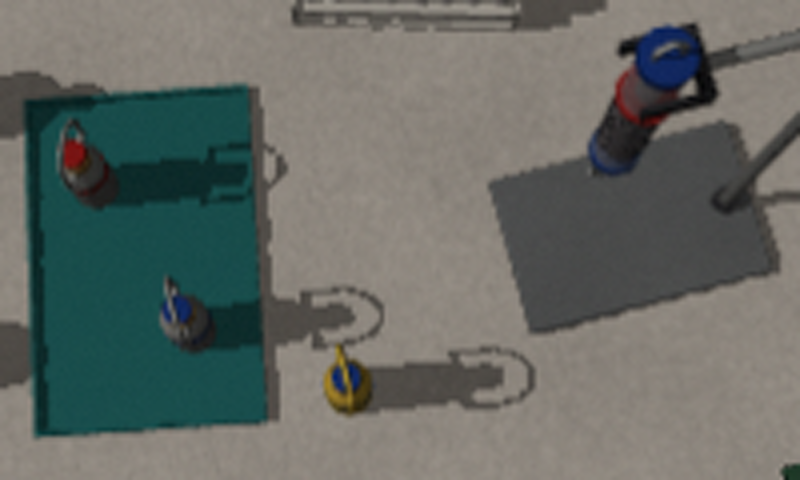

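In crop c1, three objects could be the target:
- The steel body with blue band and knob on the tray, scene (282,174).
- The yellow body with blue knob off the tray, scene (243,187), which is the look-alike.
- The red one on the tray, scene (327,181).

The target is the first: steel wall, blue band, on the teal tray. Next I'll work out positions.

```bash
python3 - <<'E'
from h import *
a=load('s0');b=load('t0')
S=lambda u,v:(a,(195+u/5,105+v/5)); T=lambda u,v:(b,(170+u/4,130+v/4))
np.set_printoptions(precision=4,suppress=True)
print('knob tri',tri([S(439,340),T(178,307)]))
print('knobS',onplane(*S(439,340),.135),'T',onplane(*T(178,307),.135))
print('bailtop',tri([S(434,299),T(170,281)]), onplane(*S(434,299),.174))
print('bodyS foot axis',onplane(*S(434,474),.004))
print('red knob',onplane(*S(665,371),.135),onplane(*T(75,152),.135))
print('yel knob',onplane(*S(242,402),.131),onplane(*T(347,377),.131))
for n,p in dict(tl=(25,102),tr=(248,86),bl=(38,436),br=(267,421)).items(): print('tray',n,onplane(*T(*p),.012))
for n,p in dict(tl=(488,185),tr=(727,122),br=(778,270),bl=(532,332)).items(): print('base',n,onplane(*T(*p),.016))
print('rod foot',onplane(*T(732,203),.016))
print('tube bottom',tri([S(130,425),T(610,163)]),'hook low S',)
print('tube top', tri([S(98,90),T(668,55)]))
E
```

```text
knob tri (array([0.4855, 0.1677, 0.1355]), [array([-0.5,  0.1]), array([-0.5, -0.4])])
knobS [0.486  0.1697 0.135 ] T [0.4844 0.1663 0.135 ]
bailtop (array([0.4935, 0.1622, 0.1873]), [array([ 1.6, -0.4]), array([1.4, 1.1])]) [0.482  0.1668 0.174 ]
bodyS foot axis [0.4945 0.1633 0.004 ]
red knob [0.612  0.2619 0.135 ] [0.6097 0.2539 0.135 ]
yel knob [0.4337 0.0346 0.131 ] [0.4309 0.0318 0.131 ]
tray tl [0.6845 0.3239 0.012 ]
tray tr [0.7008 0.1254 0.012 ]
tray bl [0.3892 0.2978 0.012 ]
tray br [0.4048 0.1018 0.012 ]
base tl [ 0.6121 -0.0871  0.016 ]
base tr [ 0.6714 -0.2989  0.016 ]
base br [ 0.5392 -0.3394  0.016 ]
base bl [ 0.4831 -0.1246  0.016 ]
rod foot [ 0.5983 -0.3009  0.016 ]
tube bottom (array([ 0.556 , -0.1457,  0.3478]), [array([-0.8,  0.1]), array([-0.7, -0.4])]) hook low S
tube top (array([ 0.5617, -0.1465,  0.5782]), [array([-0.6,  0.1]), array([-0.6, -0.4])])
```

Request:
arm_command(
  rows="12 60 10 0 0 5; 25 119 20 0 0 10; 37 179 30 0 0 15; 50 238 40 0 0 20; 62 298 50 0 0 25; 96 345 50 0 0 33; 123 396 50 0 0 41; 143 450 50 0 0 49; 156 507 50 0 0 57; 160 564 50 0 0 65; 157 622 50 0 0 73; 146 677 50 0 0 80",
  jaw=1,
  squeeze=40,
)

```text
t: 1.6
tool_pos: [0.4052, 0.1109, 0.3523]
tool_rot: [-1.915, -2.488, 0.003]
contact_force: [0.6, 1.1, 0.4]
opening: 0.0854
```

```bash
python3 - <<'E'
from h import *
import json
np.set_printoptions(precision=4,suppress=True)
o=monitor.get_obs();print(o)
d=snap('wrist','w1');print(d['T_tool_cam'],d['vfov'],d['distortion'])
E
```

```text
{'t': 1.6, 'q': array([ 0.0896, -0.4908,  1.995 , -0.    ,  1.6397, -0.169 ]), 'dq': array([ 1.0671, -0.0023,  0.0028, -0.0025,  0.0011,  0.0929]), 'effort': array([ -5.4434, -17.8035, -37.7891,  -0.021 ,   0.1565,  -0.0931]), 'tool_pos': array([0.4052, 0.1109, 0.3523]), 'tool_rot': array([-1.9154, -2.488 ,  0.0025]), 'contact_force': array([0.5995, 1.1205, 0.3735]), 'wrist_torque': array([-0.0146, -0.0474, -0.0048]), 'opening': 0.08544274742114606}
[[ 0.0006 -0.9631 -0.269   0.067 ]
 [ 1.      0.0007 -0.0002 -0.0006]
 [ 0.0004 -0.269   0.9631 -0.0692]
 [ 0.      0.      0.      1.    ]] 62.64774137205184 [-0.0296  0.      0.      0.      0.    ]
```

View pics/w1.png

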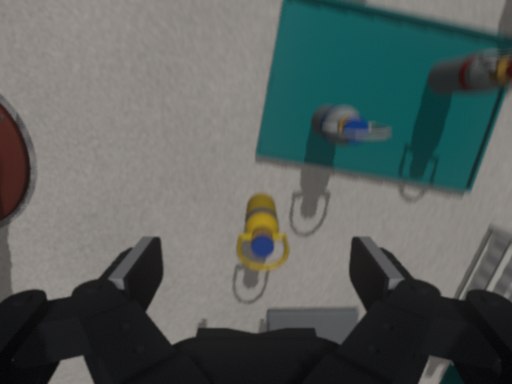

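The wrist view shows the blue cylinder on the tray, knob at about (356,129) with the bail nearly edge-on and its top at about (389,131). Yellow is at (262,245) and red at the right edge. Next I'll get the bail azimuth from the leg positions in the scene crop.

```bash
python3 - <<'E'
from h import *
np.set_printoptions(precision=4,suppress=True)
a=load('s0');b=load('t0');w=load('w1')
ax=np.array([.4855,.1680])
# scene: legs columns at crop rows: left leg u=408 @v=350, right leg u=472@v=370 
for phi in range(-40,61,10):
    c=np.array([np.cos(np.radians(phi)),np.sin(np.radians(phi)),0]);out=[]
    for s in(-1,1):
        P=[np.r_[ax,z]+s*.024*c for z in(.10,.15)]
        out.append([((proj(a,p)-[195,105])*5).round(0).tolist() for p in P]+[((proj(b,p)-[170,130])*4).round(0).tolist() for p in P])
    print(phi,out)
X=np.r_[ax,.174];print('top',(proj(a,X)-[195,105])*5,(proj(b,X)-[170,130])*4)
print('w1 knob/bail',proj(w,np.r_[ax,.135]),proj(w,X))
i=w['frame'][90:170,300:420,::-1]
j=np.vstack([cv2.resize(i,(600,400),interpolation=cv2.INTER_CUBIC)])
cv2.imwrite('pics/c3.png',j)
E
```

```text
-40 [[[432.0, 351.0], [434.0, 301.0], [161.0, 334.0], [153.0, 326.0]], [[438.0, 401.0], [441.0, 351.0], [200.0, 290.0], [194.0, 280.0]]]
-30 [[[426.0, 351.0], [429.0, 301.0], [165.0, 337.0], [157.0, 329.0]], [[444.0, 400.0], [447.0, 350.0], [196.0, 287.0], [190.0, 277.0]]]
-20 [[[421.0, 352.0], [423.0, 303.0], [170.0, 339.0], [162.0, 331.0]], [[449.0, 399.0], [453.0, 349.0], [192.0, 285.0], [185.0, 275.0]]]
-10 [[[415.0, 354.0], [418.0, 305.0], [175.0, 341.0], [167.0, 333.0]], [[455.0, 397.0], [458.0, 347.0], [187.0, 283.0], [180.0, 273.0]]]
0 [[[411.0, 357.0], [413.0, 307.0], [180.0, 341.0], [173.0, 333.0]], [[459.0, 394.0], [463.0, 344.0], [182.0, 283.0], [175.0, 273.0]]]
10 [[[407.0, 360.0], [409.0, 311.0], [185.0, 341.0], [178.0, 333.0]], [[463.0, 390.0], [466.0, 341.0], [177.0, 283.0], [169.0, 273.0]]]
20 [[[404.0, 364.0], [406.0, 314.0], [190.0, 340.0], [183.0, 332.0]], [[466.0, 387.0], [469.0, 337.0], [172.0, 284.0], [164.0, 274.0]]]
30 [[[402.0, 368.0], [404.0, 318.0], [195.0, 337.0], [188.0, 329.0]], [[468.0, 383.0], [472.0, 333.0], [167.0, 286.0], [159.0, 276.0]]]
40 [[[401.0, 372.0], [403.0, 323.0], [199.0, 335.0], [193.0, 326.0]], [[469.0, 378.0], [473.0, 329.0], [163.0, 289.0], [155.0, 279.0]]]
50 [[[401.0, 377.0], [403.0, 327.0], [203.0, 331.0], [196.0, 323.0]], [[469.0, 374.0], [472.0, 324.0], [159.0, 293.0], [151.0, 283.0]]]
60 [[[402.0, 381.0], [404.0, 331.0], [206.0, 327.0], [200.0, 318.0]], [[468.0, 370.0], [471.0, 320.0], [156.0, 297.0], [148.0, 287.0]]]
top [438.8671 300.8459] [169.9463 298.27  ]
w1 knob/bail [359.0128 136.5402] [374.4878 142.2248]
```

View pics/c3.png

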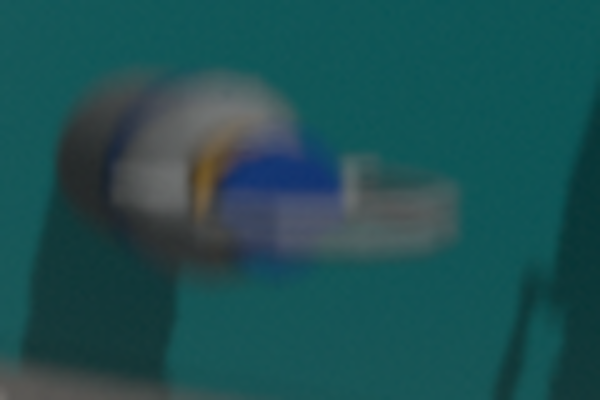

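Request:
arm_command(
  rows="0 0 20 -8 0 0; 0 0 40 -16 0 0; 0 0 50 -24 0 0; 0 0 50 -30 0 0; 0 0 50 -30 0 0",
)

```text
t: 2.28
tool_pos: [0.4033, 0.1166, 0.4011]
tool_rot: [1.679, 2.206, -0.59]
contact_force: [-1.0, 0.7, 0.4]
opening: 0.0856
```

```bash
cat > fk.py <<'E'
import numpy as np
from scipy.spatial.transform import Rotation as Ro
from scipy.optimize import least_squares
D=[([-1.26100436e+00,  5.32543170e-02,  1.61417587e+00,0,1.47602363e+00,-1.18989219e-01],[0.25972558,-0.56799091,0.30279703],[-3.06785831,-.667982853,.000249]),
([ 0.0896, -0.4908,  1.995 , -0.    ,  1.6397, -0.169 ],[0.4052, 0.1109, 0.3523],[-1.9154, -2.488 ,  0.0025])]
E
python3 - <<'E'
from h import *
np.set_printoptions(precision=5,suppress=True)
o=monitor.get_obs();print(o['t'],o['q'],o['dq'],o['tool_pos'],o['tool_rot'])
w=snap('wrist','w2')
from fk import *
R=Ro.from_rotvec(o['tool_rot']).as_matrix();q=o['q']
for s in(1,-1):
    M=Ro.from_euler('ZYZYZ',[q[0],q[1]+q[2],s*q[3],q[4],q[5]+np.pi/2]).as_matrix();print(s,np.abs(M-R).max())
E
```

```text
2.275 [ 0.33454 -0.38812  1.88739 -0.49974  1.80188 -0.01254] [-0.02514 -0.01705 -0.00356  0.02313 -0.00555 -0.00758] [0.40326 0.11655 0.40111] [ 1.67854  2.20604 -0.58951]Traceback (most recent call last):
  File "<stdin>", line 8, in <module>
  File "scipy/spatial/transform/_rotation.pyx", line 1413, in scipy.spatial.transform._rotation.Rotation.from_euler
ValueError: Expected axis specification to be a non-empty string of upto 3 characters, got ZYZYZ
```

```bash
cat >> fk.py <<'E'
D.append(([ 0.33454,-0.38812,1.88739,-0.49974,1.80188,-0.01254],[0.40326,0.11655,0.40111],[1.67854,2.20604,-.58951]))
def rx(v,a): return Ro.from_rotvec(np.array(v)*a).as_matrix()
Y=[0,1,0];Z=[0,0,1]
def fk(q,p):
    d1,y0,a2,L,d6,e,a1=p
    A=rx(Z,q[0]);B=A@rx(Y,q[1]);C=B@rx(Y,q[2]);W=C@rx(Z,q[3])@rx(Y,q[4])@rx(Z,q[5]+np.pi/2)
    return A@[a1,y0,d1]+B@[0,0,a2]+C@[e,0,L]+W@[0,0,d6],W
def fit():
    f=lambda p:np.r_[np.concatenate([fk(q,p)[0]-x for q,x,r in D]),1e-3*np.array([p[5],p[6],(p[0]-.3)])]
    return least_squares(f,[.27,.074,.4,.6,.3,0,0])
LO=np.array([-3.01,-1.01,.06,-1.02,.09,-3.14]);HI=np.array([3.01,2.22,2.58,4.17,2.62,3.14])
def Rt(al,th,up=1):
    al,th=np.radians(al),np.radians(th);d=np.array([np.cos(al),np.sin(al),0]);z=np.array([0,0,1.])
    tz=np.cos(th)*d-np.sin(th)*z;tx=up*(np.sin(th)*d+np.cos(th)*z);return np.c_[tx,np.cross(tz,tx),tz]
def ik(x,R,p,q0):
    f=lambda q:np.r_[(fk(q,p)[0]-x)*10,(Ro.from_matrix(fk(q,p)[1].T@R)).as_rotvec(),1e-4*(q-q0)]
    m=.03;return least_squares(f,np.clip(q0,LO+m+.001,HI-m-.001),bounds=(LO+m,HI-m))
E
python3 - <<'E'
from fk import *
np.set_printoptions(precision=4,suppress=True)
s=fit();p=s.x;print(p,np.abs(s.fun).max())
for q,x,r in D: print(np.abs(fk(q,p)[1]-Ro.from_rotvec(r).as_matrix()).max())
pk=np.array([.4855,.168,.054]);hk=np.array([.558,-.148,.20])
for up in(1,-1):
  for al in(-45,-60,-75,-90,-105):
    for th in(25,35,42):
      out=[]
      for P in(pk,hk):
        R=Rt(al,th,up);best=None
        for q6 in(-2.9,-1.5,0,1.5,2.9):
          for q0 in([.5,.1,1.9,-.9,1.5,q6],[.5,.1,1.9,3.9,1.,q6]):
            r=ik(P-R[:,2]*.054,R,p,np.array(q0))
            if best is None or r.cost<best.cost: best=r
        out.append((round(best.cost,5),best.x.round(2).tolist()))
      print(up,al,th,out if max(o[0] for o in out)<1e-3 else [o[0] for o in out])
E
```

```text
[0.2372 0.0742 0.4259 0.6097 0.2069 0.0945 0.0001] 9.446012662676853e-05
1.862700426473441e-05
2.615923676902148e-05
3.918436612015963e-06
1 -45 25 [np.float64(0.0453), np.float64(0.01276)]
1 -45 35 [np.float64(0.00973), np.float64(0.0)]
1 -45 42 [(np.float64(0.00029), [0.55, 0.04, 2.15, -0.99, 1.01, -2.79]), (np.float64(0.0), [-0.2, -0.34, 2.2, -0.72, 0.67, 2.59])]
1 -60 25 [np.float64(0.0154), np.float64(0.0262)]
1 -60 35 [np.float64(0.00064), np.float64(0.00119)]
1 -60 42 [(np.float64(0.0), [0.57, 0.15, 2.03, -0.92, 1.2, -2.63]), (np.float64(0.0), [-0.12, -0.23, 2.11, -0.87, 0.89, 2.94])]
1 -75 25 [np.float64(0.00031), np.float64(0.02635)]
1 -75 35 [np.float64(0.0), np.float64(0.00137)]
1 -75 42 [(np.float64(0.0), [0.55, 0.25, 1.92, -0.81, 1.37, -2.51]), (np.float64(0.0), [-0.07, -0.1, 2.0, -0.9, 1.11, -3.1])]
1 -90 25 [np.float64(0.0), np.float64(0.01498)]
1 -90 35 [(np.float64(0.0), [0.55, 0.4, 1.78, -0.78, 1.59, -2.35]), (np.float64(3e-05), [-0.02, 0.06, 1.89, -0.99, 1.35, -2.84])]
1 -90 42 [(np.float64(0.0), [0.52, 0.34, 1.81, -0.7, 1.52, -2.39]), (np.float64(0.0), [-0.05, 0.0
[... 941 characters left out ...]
 0.25, 1.92, -0.81, 1.37, 0.63]), (np.float64(0.0), [-0.07, -0.1, 2.0, -0.9, 1.11, 0.04])]
-1 -90 25 [np.float64(0.0), np.float64(0.01498)]
-1 -90 35 [(np.float64(0.0), [0.55, 0.4, 1.78, -0.78, 1.59, 0.79]), (np.float64(3e-05), [-0.02, 0.06, 1.89, -0.99, 1.35, 0.3])]
-1 -90 42 [(np.float64(0.0), [0.52, 0.34, 1.81, -0.7, 1.52, 0.75]), (np.float64(0.0), [-0.05, 0.02, 1.88, -0.87, 1.31, 0.22])]
-1 -105 25 [np.float64(0.0), np.float64(0.00318)]
-1 -105 35 [(np.float64(0.0), [0.49, 0.47, 1.67, -0.65, 1.73, 0.9]), (np.float64(0.0), [-0.03, 0.18, 1.76, -0.92, 1.54, 0.43])]
-1 -105 42 [(np.float64(0.0), [0.47, 0.41, 1.72, -0.59, 1.64, 0.88]), (np.float64(0.0), [-0.06, 0.14, 1.76, -0.82, 1.5, 0.38])]
```

```bash
python3 - <<'E'
from h import *
np.set_printoptions(precision=4,suppress=True)
w=load('w2');a=load('s0');b=load('t0')
for n,X in dict(seat=(.558,-.148,.30),tube=(.558,-.148,.358),knob=(.4855,.168,.135),btop=(.4855,.168,.174)).items(): print(n,proj(w,X))
S=lambda u,v:(a,(195+u/5,105+v/5)); T=lambda u,v:(b,(170+u/4,130+v/4))
print('hook low S on axis plane y=-.148',onplane(*S(134,502),-.148,1))
print('beaker',onplane(*S(613,293),0), 'jar',onplane(*S(738,335),0),'tube_rack..')
E
```

```text
seat [346.29   359.5624]
tube [349.4922 420.6529]
knob [419.2198  -5.5938]
btop [432.5837   8.4712]
hook low S on axis plane y=-.148 [ 0.5588 -0.148   0.2885]
beaker [0.4563 0.404  0.    ] jar [0.5548 0.4414 0.    ] tube_rack..
```

View pics/w2.png

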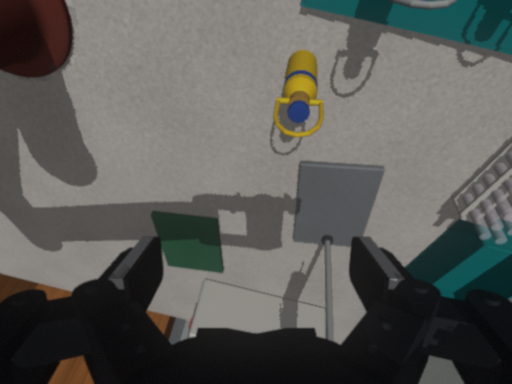

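The wrist view shows the gripper body hiding the lower half, with the hook behind it, yellow at (298,105) and the stand base at (340,200). So I'll use camera-up orientations to survey the hook and then the bail, and plan those poses now.

```bash
cat >> fk.py <<'E'
P=fit().x
def campose(X,al,th,dist,vimg,T):
    """TCP so that point X appears dist ahead of camera, at image offset vimg (tan) """
    R=Rt(al,th); c=T[:3,:3]@(np.array([0,vimg,1.])*dist)+T[:3,3]
    return X-R@c,R
def rows(q0,x0,R0,qs):
    out=[]
    for q in qs:
        x,R=fk(q,P);rv=Ro.from_matrix(R@R0.T).as_rotvec(degrees=True)
        out.append(np.r_[(x-x0)*1000,rv])
    return np.array(out)
def show(rw): print('; '.join(' '.join(str(int(round(v))) for v in r) for r in rw))
E
python3 - <<'E'
from h import *; from fk import *
np.set_printoptions(precision=3,suppress=True)
T=np.array(load('w2')['T_tool_cam']);o=monitor.get_obs();q0=o['q']
seat=np.array([.558,-.148,.2955]);bt=np.array([.4855,.168,.174])
for X in(seat,bt):
  for dist in(.17,.2,.24):
    x,R=campose(X,-90,40,dist,-.1,T)
    r=ik(x,R,P,np.array([.3,0,1.9,-.9,1.4,-2.6]));print(dist,x,r.cost.round(6),r.x)
x,R=campose(seat,-90,40,.2,-.1,T);q1=ik(x,R,P,np.array([.3,0,1.9,-.9,1.4,-2.6])).x
n=18;qs=[q0+(q1-q0)*k/n for k in range(1,n+1)]
rw=rows(q0,o['tool_pos'],Ro.from_rotvec(o['tool_rot']).as_matrix(),qs);show(rw[:12]);show(rw[12:])
pr=np.vstack([[0]*6,rw]);print(np.linalg.norm(np.diff(pr[:,:3],axis=0),axis=1).max())
Rs=[Ro.from_rotvec(r[3:],degrees=True) for r in pr];print(max((Rs[i+1]*Rs[i].inv()).magnitude()*57.3 for i in range(n)))
print([fk(q,P)[0].round(3).tolist() for q in qs[::3]])
E
```

```text
0.17 [ 0.558 -0.047  0.33 ] 0.0 [ 0.066 -0.048  1.794 -0.872  1.508 -2.965]
0.2 [ 0.558 -0.028  0.353] 0.0 [ 0.1   -0.055  1.762 -0.867  1.56  -2.973]
0.24 [ 0.558 -0.002  0.384] 0.0 [ 0.145 -0.06   1.714 -0.862  1.627 -2.984]
0.17 [0.485 0.269 0.209] 0.0 [ 0.607  0.255  1.685 -0.693  1.748 -2.463]
0.2 [0.485 0.288 0.232] 0.0 [ 0.632  0.256  1.641 -0.687  1.796 -2.473]
0.24 [0.485 0.314 0.263] 0.0 [ 0.663  0.262  1.578 -0.681  1.858 -2.486]
10 -7 -2 -1 4 8; 19 -13 -4 -2 9 15; 28 -20 -7 -3 14 23; 38 -28 -9 -4 19 30; 47 -35 -11 -5 24 38; 56 -43 -14 -6 29 45; 65 -50 -16 -7 34 52; 74 -58 -19 -8 40 60; 82 -66 -21 -8 46 67; 91 -74 -24 -9 52 74; 99 -83 -27 -9 58 81; 107 -91 -29 -9 64 87
116 -99 -32 -9 71 94; 124 -108 -35 -9 77 101; 131 -117 -38 -8 84 107; 139 -126 -42 -7 91 114; 147 -135 -45 -5 98 120; 154 -144 -48 -4 105 126
12.231826058718351
9.511172011454066
[[0.413, 0.11, 0.399], [0.441, 0.088, 0.393], [0.468, 0.066, 0.385], [0.494, 0.042, 0.378], [0.519, 0.017, 0.369], [0.543, -0.01, 0.36]]
```

Request:
arm_command(
  rows="10 -7 -2 -1 4 8; 19 -13 -4 -2 9 15; 28 -20 -7 -3 14 23; 38 -28 -9 -4 19 30; 47 -35 -11 -5 24 38; 56 -43 -14 -6 29 45; 65 -50 -16 -7 34 52; 74 -58 -19 -8 40 60; 82 -66 -21 -8 46 67; 91 -74 -24 -9 52 74; 99 -83 -27 -9 58 81; 107 -91 -29 -9 64 87",
)

```text
t: 3.82
tool_pos: [0.5104, 0.024, 0.3724]
tool_rot: [0.789, -2.622, 1.036]
contact_force: [0.1, -0.0, 0.0]
opening: 0.0853
```

```bash
cat > plan.py <<'E'
from h import *; from fk import *
np.set_printoptions(precision=4,suppress=True)
def plan(x,R,n,seed=None,q1=None):
    o=monitor.get_obs();q0=o['q']
    if q1 is None:
        r=ik(x,R,P,q0 if seed is None else np.array(seed));q1=r.x;print('cost',round(r.cost,6),'q',q1,'t',o['t'])
    qs=[q0+(q1-q0)*k/n for k in range(1,n+1)]
    rw=rows(q0,o['tool_pos'],Ro.from_rotvec(o['tool_rot']).as_matrix(),qs);show(rw)
    pr=np.vstack([[0]*6,rw]);Rs=[Ro.from_rotvec(r[3:],degrees=True) for r in pr]
    print('max step',np.linalg.norm(np.diff(pr[:,:3],axis=0),axis=1).max(),max((Rs[i+1]*Rs[i].inv()).magnitude()*57.3 for i in range(n)))
E
python3 - <<'E'
from plan import *
T=np.array(load('w2')['T_tool_cam']);seat=np.array([.558,-.148,.2955])
x,R=campose(seat,-90,40,.2,-.1,T);print(monitor.get_obs()['q']);plan(x,R,7,[.1,0,1.8,-.9,1.5,-2.9])
E
```

```text
[ 0.1746 -0.1665  1.8024 -0.7407  1.6436 -1.9834]
cost 0.0 q [ 0.1004 -0.0553  1.762  -0.8668  1.5598 -2.9732] t 3.825
7 -7 -3 -1 5 6; 14 -14 -5 -2 11 12; 21 -22 -8 -3 17 17; 28 -29 -10 -4 23 23; 34 -37 -13 -5 29 28; 41 -44 -16 -6 35 34; 47 -52 -19 -6 41 39
max step 10.38107103701039 8.208369789685843
```

Request:
arm_command(
  rows="7 -7 -3 -1 5 6; 14 -14 -5 -2 11 12; 21 -22 -8 -3 17 17; 28 -29 -10 -4 23 23; 34 -37 -13 -5 29 28; 41 -44 -16 -6 35 34; 47 -52 -19 -6 41 39; 47 -52 -19 -6 41 39; 47 -52 -19 -6 41 39",
)

```text
t: 4.95
tool_pos: [0.5572, -0.0284, 0.3535]
tool_rot: [1.703, -1.707, 0.789]
contact_force: [-1.0, 0.8, 0.6]
opening: 0.086
```

```bash
python3 - <<'E'
from plan import *
w=snap('wrist','w3');print(w['obs']['q'],w['obs']['dq'].max(),w['obs']['contact_force'])
for n,X in dict(seat=(.558,-.148,.2955),tip=(.5554,-.1383,.3095),tube=(.558,-.148,.358)).items(): print(n,proj(w,X))
E
```

```text
[ 0.098  -0.0565  1.7614 -0.8619  1.5602 -2.9745] 0.007166651464459474 [-0.9865  0.7951  0.6125]
seat [253.5585 156.9833]
tip [257.887  154.4647]
tube [252.8444  72.0141]
```

View pics/w3.png

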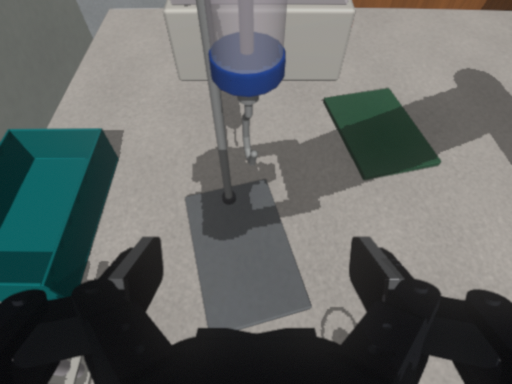

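Request:
arm_command(
  rows="-40 0 -5 0 0 0; -80 0 -15 0 0 0; -80 0 -15 0 0 0; -80 0 -15 0 0 0",
)

```text
t: 5.5
tool_pos: [0.4777, -0.0281, 0.3395]
tool_rot: [1.704, -1.708, 0.792]
contact_force: [0.5, 0.4, 0.4]
opening: 0.0853
```

```bash
python3 - <<'E'
from plan import *
w3=load('w3');w=snap('wrist','w4');print(w['obs']['q'],np.abs(w['obs']['dq']).max(),w['obs']['tool_pos'])
print([proj(w,X) for X in((.558,-.148,.2955),(.558,-.148,.358))])
s=proj(w,(.558,-.148,.2955)).astype(int);print(s)
A=cv2.resize(w3['frame'][30:180,200:300],None,fx=4,fy=4,interpolation=cv2.INTER_CUBIC)
u0=s[0]-50;v0=max(0,s[1]-120);B=cv2.resize(w['frame'][v0:v0+150,u0:u0+100],None,fx=4,fy=4,interpolation=cv2.INTER_CUBIC)
print(u0,v0);cv2.imwrite('pics/c4.png',np.hstack([A,B])[:,:,::-1])
E
```

```text
[ 0.1147 -0.2405  1.9496 -0.8601  1.568  -2.9596] 0.02930666166973912 [ 0.4777 -0.0281  0.3395]
[array([121.2658, 142.0058]), array([71.9766, 45.8002])]
[121 142]
71 22
```

View pics/c4.png

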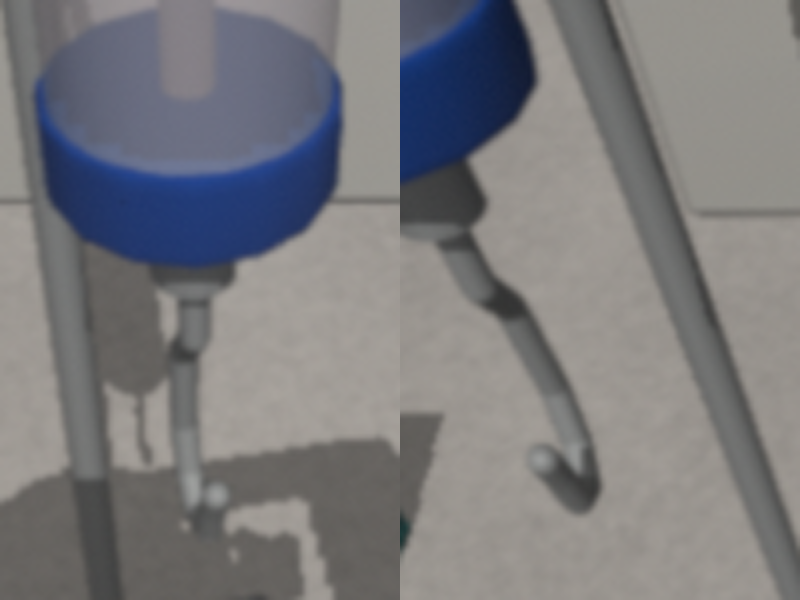

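The crop shows the hook clearly. Its tip is at w3 (254.0,153.2) and w4 (106.0,136.7). The upper shank bend is at w3 (246.2,117) and w4 (97.5,96.2).

```bash
python3 - <<'E'
from plan import *
w3=load('w3');w4=load('w4')
A=lambda u,v:(w3,(200+(u+.5)/4-.5,30+(v+.5)/4-.5));B=lambda u,v:(w4,(71+(u-400+.5)/4-.5,22+(v+.5)/4-.5))
for n,p in dict(tip=[A(217,493),B(541,459)],bend=[A(186,345),B(502,297)],top=[A(195,298),B(455,240)],shanklow=[A(184,430),B(556,400)],bottom=[A(206,527),B(578,504)]).items(): print(n,*tri(p))
for k,d,(u,v) in(('A',w3,(254.,153.2)),):pass
hx=np.array([.262,-.965,0])
print('expected tip', np.array([.558,-.148,.2955])-.010*hx+[0,0,.014])
E
```

```text
tip [ 0.5577 -0.137   0.3123] [array([-0. ,  0.2]), array([ 0. , -0.2])]
bend [ 0.562  -0.153   0.3259] [array([ 0. , -0.3]), array([-0. ,  0.4])]
top [ 0.5604 -0.1471  0.3395] [array([ 0. , -0.3]), array([-0. ,  0.4])]
shanklow [ 0.5629 -0.1549  0.3059] [array([-0. ,  0.4]), array([ 0. , -0.4])]
bottom [ 0.5595 -0.1423  0.2975] [array([-0.1,  0.6]), array([ 0. , -0.7])]
expected tip [ 0.5554 -0.1384  0.3095]
```

Request:
arm_command(
  rows="2 45 10 0 0 0; 3 100 10 0 0 0; 4 155 5 0 0 0; 5 210 0 0 0 0; 7 260 -25 0 0 0; 8 300 -65 0 0 0; 9 316 -108 0 0 0; 9 316 -108 0 0 0; 9 316 -108 0 0 0; 9 316 -108 0 0 0",
)

```text
t: 6.8
tool_pos: [0.4882, 0.2878, 0.2344]
tool_rot: [1.703, -1.713, 0.793]
contact_force: [-0.0, -0.1, 0.9]
opening: 0.0855
```

```bash
python3 - <<'E'
from plan import *
w=snap('wrist','w5');o=w['obs'];print(o['q'],np.abs(o['dq']).max(),o['tool_pos'],Ro.from_rotvec(o['tool_rot']).as_matrix())
print(proj(w,(.4855,.168,.174)))
E
```

```text
[ 0.6274  0.2542  1.6357 -0.6855  1.7923 -2.4726] 0.011786687807708657 [0.4882 0.2878 0.2344] [[-0.0064 -1.      0.0019]
 [-0.6482  0.0027 -0.7615]
 [ 0.7615 -0.0061 -0.6482]]
[259.5902 158.6147]
```

Request:
arm_command(
  rows="-40 0 -5 0 0 0; -80 0 -15 0 0 0; -80 0 -15 0 0 0; -80 0 -15 0 0 0",
)

```text
t: 7.35
tool_pos: [0.4088, 0.2878, 0.2206]
tool_rot: [1.704, -1.715, 0.794]
contact_force: [0.7, 0.2, -0.2]
opening: 0.0856
```

```bash
python3 - <<'E'
from plan import *
w5=load('w5');w=snap('wrist','w6');print(w['obs']['q'],w['obs']['tool_pos'],np.abs(w['obs']['dq']).max())
X=(.4855,.168,.15)
t=[]
for d in(w5,w):
    s=proj(d,X).astype(int);u0,v0=max(0,s[0]-50),max(0,s[1]-60);print(u0,v0)
    t.append(cv2.resize(d['frame'][v0:v0+150,u0:u0+100],(400,600),interpolation=cv2.INTER_CUBIC))
cv2.imwrite('pics/c5.png',np.hstack(t)[:,:,::-1])
E
```

```text
[ 0.7056  0.1471  1.7844 -0.6399  1.8028 -2.3849] [0.4088 0.2878 0.2206] 0.019430663429013884
209 120
91 108
```

View pics/c5.png

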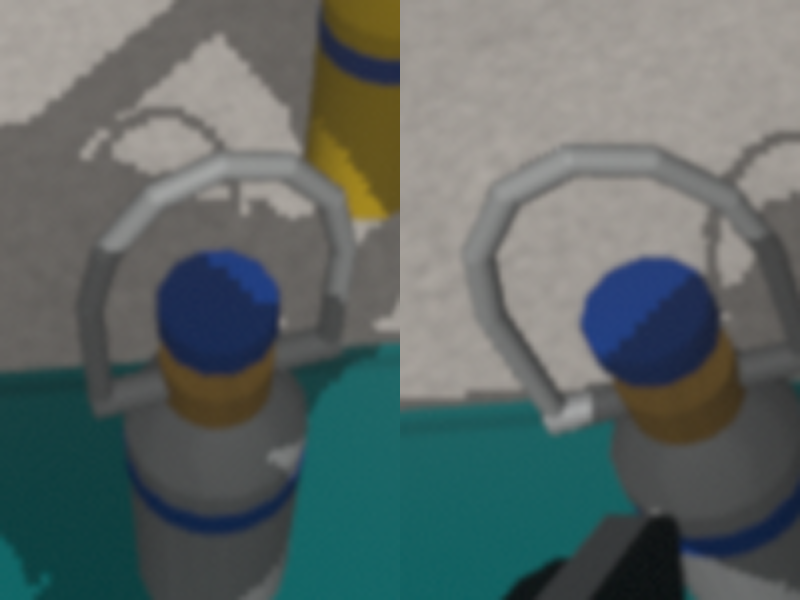

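This crop confirms the target: steel wall, blue band and blue knob, standing on the teal tray. The top bail segment runs A (225,163)–(298,168) and B (570,160)–(652,160).

```bash
python3 - <<'E'
from plan import *
w5=load('w5');w6=load('w6')
A=lambda u,v:(w5,(209+(u+.5)/4-.5,120+(v+.5)/4-.5));B=lambda u,v:(w6,(91+(u-400+.5)/4-.5,108+(v+.5)/4-.5))
r={}
for n,p in dict(v1=[A(225,164),B(570,160)],v2=[A(298,168),B(652,161)],l=[A(154,192),B(501,193)],r=[A(336,207),B(733,195)],l2=[A(101,247),B(480,252)],r2=[A(346,250),B(770,240)],foot=[A(100,405),B(560,420)],knob=[A(219,305),B(652,318)]).items(): r[n]=tri(p)[0];print(n,*tri(p))
print('top mid',(r['v1']+r['v2'])/2)
for a,b in(('v1','v2'),('l','r'),('l2','r2')):
    d=r[a]-r[b];print(np.degrees(np.arctan2(d[1],d[0])),np.linalg.norm(d),(r[a]+r[b])/2)
E
```

```text
v1 [0.4822 0.1705 0.1747] [array([-0. ,  0.3]), array([ 0. , -0.4])]
v2 [0.4705 0.1696 0.1729] [array([ 0. , -0.1]), array([-0. ,  0.1])]
l [0.4935 0.1732 0.1707] [array([-0.1,  0.7]), array([ 0. , -0.7])]
r [0.4625 0.1645 0.1571] [array([ 0.2, -1.4]), array([-0.1,  1.4])]
l2 [0.503  0.1728 0.1551] [array([-0. ,  0.4]), array([ 0. , -0.4])]
r2 [0.4593 0.1635 0.1433] [array([ 0.2, -1.7]), array([-0.2,  1.8])]
foot [0.5062 0.176  0.1048] [array([ 0., -0.]), array([-0.,  0.])]
knob [0.4825 0.1687 0.13  ] [array([-0. ,  0.6]), array([ 0. , -0.6])]
top mid [0.4763 0.1701 0.1738]
4.342553320961723 0.011902931996609913 [0.4763 0.1701 0.1738]
15.692178763662374 0.03497676110028109 [0.478  0.1688 0.1639]
11.93513885370165 0.04615729361903743 [0.4811 0.1682 0.1492]
```

Request:
arm_command(
  rows="37 2 -30 0 0 0; 74 2 -77 0 0 0; 74 2 -77 0 0 0; 74 -20 -96 0 0 0; 74 -45 -117 0 0 0; 74 -62 -131 0 0 0; 74 -74 -141 0 0 0; 74 -74 -141 0 0 0; 74 -74 -141 0 0 0",
)

```text
t: 8.52
tool_pos: [0.4837, 0.2145, 0.0805]
tool_rot: [1.704, -1.717, 0.795]
contact_force: [0.2, 1.1, 0.3]
opening: 0.0857
```

```bash
python3 - <<'E'
from plan import *
w=snap('wrist','w7');o=w['obs'];print(o['q'],o['tool_pos'],o['contact_force'],np.abs(o['dq']).max())
E
```

```text
[ 0.534   0.3676  1.7978 -0.7168  1.5241 -2.3561] [0.4837 0.2145 0.0805] [0.2101 1.0859 0.2817] 0.006711974173538431
```

View pics/w7.png

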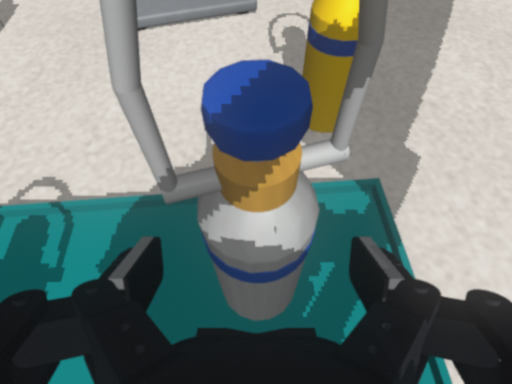

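The cylinder is centred between the open pads (about column 255), so I'll close.

Request:
arm_command(
  rows="0 0 0 0 0 0; 0 0 0 0 0 0; 0 0 0 0 0 0; 0 0 0 0 0 0; 0 0 0 0 0 0; 0 0 0 0 0 0; 0 0 0 0 0 0; 0 0 0 0 0 0",
  jaw=0,
  squeeze=50,
)

```text
t: 9.57
tool_pos: [0.4837, 0.2149, 0.081]
tool_rot: [1.704, -1.717, 0.795]
contact_force: [-2.7, 3.7, 5.7]
opening: 0.0389
```

Request:
arm_command(
  rows="0 0 5 0 0 0; 0 0 15 0 0 0; 0 0 30 0 0 0; 0 0 45 0 0 0; 0 0 60 0 0 0; 0 0 60 0 0 0; 0 0 60 0 0 0; 0 0 60 0 0 0",
)

```text
t: 10.58
tool_pos: [0.4832, 0.2147, 0.1402]
tool_rot: [1.704, -1.716, 0.794]
contact_force: [0.9, 1.0, -6.9]
opening: 0.0385
```

```bash
python3 - <<'E'
from plan import *
F=[]
for i in range(4):
    w=snap('wrist','w8');o=w['obs'];F.append(o['contact_force'])
print(o['q'],o['tool_pos'],np.array(F),o['wrist_torque'],o['opening'],o['t'])
w7=load('w7')
# compare knob position in image: blue mask centroid
for d in(w7,w):
    f=d['frame'].astype(int)[40:165];m=(f[:,:,2]>f[:,:,0]+40)&(f[:,:,2]>f[:,:,1]+25);v,u=np.nonzero(m);print(u.mean(),v.mean()+40,len(u))
E
```

```text
[ 0.5346  0.2702  1.7959 -0.7157  1.6002 -2.4215] [0.4834 0.2148 0.1404] [[ 0.9236  0.9667 -6.9396]
 [ 0.329  -0.0872 -6.2291]
 [ 0.5701  0.1464 -6.5969]
 [-0.4022 -0.1479 -7.1485]] [ 1.1958 -0.0159 -0.0089] 0.038871605458050455 10.725
260.38950187466526 105.2373861810391 9335
257.03025356404396 105.92066601371205 9189
```

```bash
python3 - <<'E'
from plan import *
o=monitor.get_obs();R=Ro.from_rotvec(o['tool_rot']).as_matrix();q=o['q']
for X in([.5497,-.063,.25],[.5497,-.063,.227],[.560,-.1015,.227],[.560,-.1015,.18],[.560,-.1015,.13]):
    r=ik(np.array(X),R,P,q);q=r.x;print(X,round(r.cost,7),q)
E
```

```text
[0.5497, -0.063, 0.25] 0.0 [ 0.0365  0.0036  1.8823 -0.8823  1.3916 -2.8673]
[0.5497, -0.063, 0.227] 0.0 [ 0.0365  0.0321  1.8956 -0.8886  1.3651 -2.8343]
[0.56, -0.1015, 0.227] 0.0 [-0.033   0.0438  1.8836 -0.9033  1.3145 -2.8764]
[0.56, -0.1015, 0.18] 0.0 [-0.033   0.109   1.9038 -0.9229  1.2622 -2.8059]
[0.56, -0.1015, 0.13] 0.0 [-0.033   0.1887  1.9151 -0.9485  1.2082 -2.7284]
```

Request:
arm_command(
  rows="0 0 25 0 0 0; 2 -8 60 0 0 0; 8 -35 87 0 0 0; 16 -70 87 0 0 0; 25 -105 87 0 0 0; 34 -140 87 0 0 0; 43 -175 87 0 0 0; 52 -210 87 0 0 0; 59 -240 87 0 0 0; 64 -262 87 0 0 0; 66 -275 87 0 0 0; 66 -278 87 0 0 0",
)

```text
t: 12.28
tool_pos: [0.5493, -0.0636, 0.2284]
tool_rot: [1.703, -1.718, 0.794]
contact_force: [0.6, 1.0, -6.4]
opening: 0.0385
```

Request:
arm_command(
  rows="0 0 0 0 0 0; 0 0 0 0 0 0; 0 0 0 0 0 0; 0 0 0 0 0 0",
)

```text
t: 12.78
tool_pos: [0.5493, -0.0633, 0.2282]
tool_rot: [1.703, -1.717, 0.794]
contact_force: [-0.2, -0.8, -7.8]
opening: 0.0384
```

```bash
python3 - <<'E'
from plan import *
a=snap('scene','s1');o=a['obs'];print(o['tool_pos'],o['contact_force'],o['opening'],o['t'],o['dq'])
b=a['obs']['tool_pos']+np.array([.0005,-.0452,.093]);print('bail est',b,proj(a,b),'seat',proj(a,(.5603,-.1467,.2985)),'tip',proj(a,(.5577,-.137,.3135)))
crop(a,190,160,290,260,6,'c6')
E
```

```text
[ 0.5493 -0.0633  0.2282] [-0.2023 -0.7542 -7.8296] 0.03840404477784867 12.775 [-0.0027  0.0009 -0.0011  0.0006 -0.0002  0.0014]
bail est [ 0.5498 -0.1085  0.3212] [230.0129 188.3172] seat [222.2614 203.1328] tip [224.0174 197.1771]
```

View pics/c6.png

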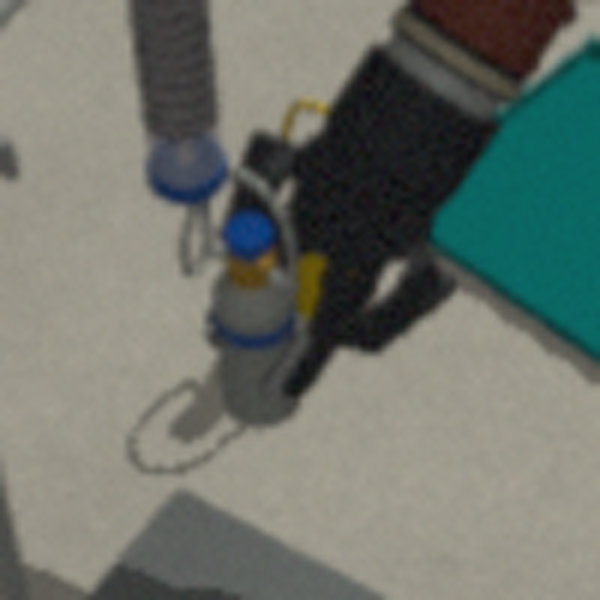

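In the crop the hook's lowest point is at px (221.7,205) and the bail top at (230,188). Both match the projections to within 1 px, so I'll move over the tip.

Request:
arm_command(
  rows="2 -6 0 0 0 0; 3 -11 0 0 0 0; 5 -16 0 0 0 0; 6 -21 0 0 0 0; 7 -25 0 0 0 0; 8 -29 0 0 0 0; 9 -33 0 0 0 0; 10 -36 0 0 0 0; 10.5 -38 0 0 0 0; 10.5 -38 0 0 0 0; 10.5 -38 0 0 0 0",
)

```text
t: 14.2
tool_pos: [0.5598, -0.1013, 0.2282]
tool_rot: [1.703, -1.717, 0.794]
contact_force: [0.3, 0.2, -6.7]
opening: 0.0381
```

```bash
python3 - <<'E'
from plan import *
F=[]
for i in range(4):
    a=snap('scene','s2');o=a['obs'];F.append(np.r_[o['contact_force'],o['wrist_torque']])
print(o['tool_pos'],np.array(F),np.mean(F,0),o['t'])
E
```

```text
[ 0.5598 -0.1013  0.2283] [[ 0.2861  0.1794 -6.6679  1.163  -0.0757 -0.0253]
 [ 0.4882 -0.6727 -7.9112  1.1744 -0.0242  0.0476]
 [-0.1728  0.1674 -6.5056  1.1532 -0.0019  0.005 ]
 [-0.1105 -0.1532 -6.7874  1.1396  0.0198  0.0217]] [ 0.1228 -0.1198 -6.968   1.1575 -0.0205  0.0123] 14.35
```

Request:
arm_command(
  rows="0 0 -2 0 0 0; 0 0 -4 0 0 0; 0 0 -6 0 0 0; 0 0 -8 0 0 0; 0 0 -10 0 0 0; 0 0 -12 0 0 0; 0 0 -14 0 0 0; 0 0 -15 0 0 0; 0 0 -15 0 0 0",
)

```text
t: 15.52
tool_pos: [0.5598, -0.1013, 0.2132]
tool_rot: [1.703, -1.717, 0.794]
contact_force: [-0.9, 0.7, -7.2]
opening: 0.0385
```

Request:
arm_command(
  rows="0 0 -2 0 0 0; 0 0 -4 0 0 0; 0 0 -6 0 0 0; 0 0 -8 0 0 0; 0 0 -10 0 0 0; 0 0 -12 0 0 0; 0 0 -14 0 0 0; 0 0 -16 0 0 0; 0 0 -18 0 0 0; 0 0 -20 0 0 0; 0 0 -20 0 0 0; 0 0 -20 0 0 0",
)

```text
t: 17.02
tool_pos: [0.5599, -0.1013, 0.1932]
tool_rot: [1.703, -1.717, 0.795]
contact_force: [0.6, -0.1, -5.2]
opening: 0.0384
```

```bash
cat > chk.py <<'E'
from plan import *
import sys
F=[]
for i in range(6):
    a=snap('scene',sys.argv[1]);o=a['obs'];F.append(np.r_[o['contact_force'],o['wrist_torque']])
print(o['tool_pos'],np.mean(F,0),np.std(F,0)[2],o['opening'],o['t'])
f=a['frame'].astype(int);g=f[140:200,200:240]
m=(g[:,:,0]>g[:,:,1]+50)&(g[:,:,0]>g[:,:,2]+40);v,u=np.nonzero(m);print('ring',u.mean()+200 if len(u) else None,v.mean()+140 if len(u) else None,len(u))
E
python3 chk.py s3
```

```text
[ 0.5598 -0.1013  0.1932] [ 0.4258 -0.3021 -4.5114  0.987   0.0259  0.0554] 0.5066646465330871 0.038496902580488185 17.275
ring 219.3181818181818 156.95454545454544 22
```

```bash
cat > ring.py <<'E'
from plan import *
def ring(tag):
    a=load(tag);f=a['frame'].astype(int)[130:205,200:240]
    r=f[:,:,0]-(f[:,:,1]+f[:,:,2])/2; r=np.clip(r-12,0,None);u0=np.arange(200,240);v0=np.arange(130,205)
    return (r.sum(0)@u0/r.sum(),r.sum(1)@v0/r.sum(),r.sum())
if __name__=='__main__':
    a=load('s0')
    for k in(0,.03,.07): print(proj(a,(.56,-.147,.48-k)))
    import sys
    for t in sys.argv[1:]: print(t,ring(t))
E
python3 ring.py s0 s1 s2 s3
```

```text
[216.7487 154.7658]
[217.7208 163.6432]
[218.9606 174.8982]
s0 (np.float64(221.61225750648708), np.float64(158.54071419745458), np.float64(4046.5))
s1 (np.float64(220.28048459309983), np.float64(157.20358177508558), np.float64(3797.0))
s2 (np.float64(220.04414125200643), np.float64(152.82584269662922), np.float64(3738.0))
s3 (np.float64(225.50989684973516), np.float64(156.99344856425984), np.float64(3587.0))
```

Request:
arm_command(
  rows="0 0 -2 0 0 0; 0 0 -4 0 0 0; 0 0 -6 0 0 0; 0 0 -8 0 0 0; 0 0 -10 0 0 0; 0 0 -10 0 0 0; 0 0 -10 0 0 0",
)

```text
t: 18.2
tool_pos: [0.5599, -0.1013, 0.1834]
tool_rot: [1.703, -1.717, 0.795]
contact_force: [1.7, 0.6, -4.3]
opening: 0.0386
```

```bash
python3 chk.py s4; python3 ring.py s4
```

```text
[ 0.5599 -0.1013  0.1834] [ 0.9177  0.2846 -4.0468  0.8629  0.0226  0.0713] 0.5608873679769335 0.03843030974531884 18.45
ring 219.56 160.0 25
[216.7487 154.7658]
[217.7208 163.6432]
[218.9606 174.8982]
s4 (np.float64(226.93667974563658), np.float64(158.29901231227169), np.float64(3695.5))
```

Request:
arm_command(
  rows="1 0 -2 0 0 0; 2 0 -4 0 0 0; 3 0 -6 0 0 0; 4 0 -8 0 0 0; 4 0 -10 0 0 0; 4 0 -10 0 0 0; 4 0 -10 0 0 0",
)

```text
t: 19.38
tool_pos: [0.5639, -0.1013, 0.1735]
tool_rot: [1.703, -1.717, 0.795]
contact_force: [-4.8, -1.2, -3.0]
opening: 0.0383
```

```bash
python3 chk.py s5; python3 - <<'E'
from plan import *
for t in('s0','s1','s2','s3','s4','s5'):
    g=load(t)['frame'].astype(int)[140:200,205:232]
    m=(g[:,:,0]>g[:,:,1]+45)&(g[:,:,0]>g[:,:,2]+35);v,u=np.nonzero(m);print(t,u.mean()+205,v.mean()+140,len(u))
a=load('s5');b=load('s0')
cv2.imwrite('pics/c7.png',np.hstack([cv2.resize(x['frame'][130:280,195:270],(400,600*1),interpolation=cv2.INTER_CUBIC) if 0 else cv2.resize(x['frame'][135:235,195:262],None,fx=6,fy=6,interpolation=cv2.INTER_CUBIC)[:,:400] for x in(b,a)])[:,:,::-1])
E
```

```text
[ 0.5639 -0.1013  0.1734] [-3.4583 -1.1977 -2.9953  0.7354 -0.0768 -0.4304] 0.2326032578130891 0.038437779698112 19.625
ring 220.28 163.04 25
s0 219.67857142857142 151.60714285714286 28
s1 218.88888888888889 151.77777777777777 36
s2 219.0 151.6216216216216 37
s3 219.0 157.20689655172413 29
s4 219.06896551724137 160.10344827586206 29
s5 220.0 163.07692307692307 26
```

View pics/c7.png

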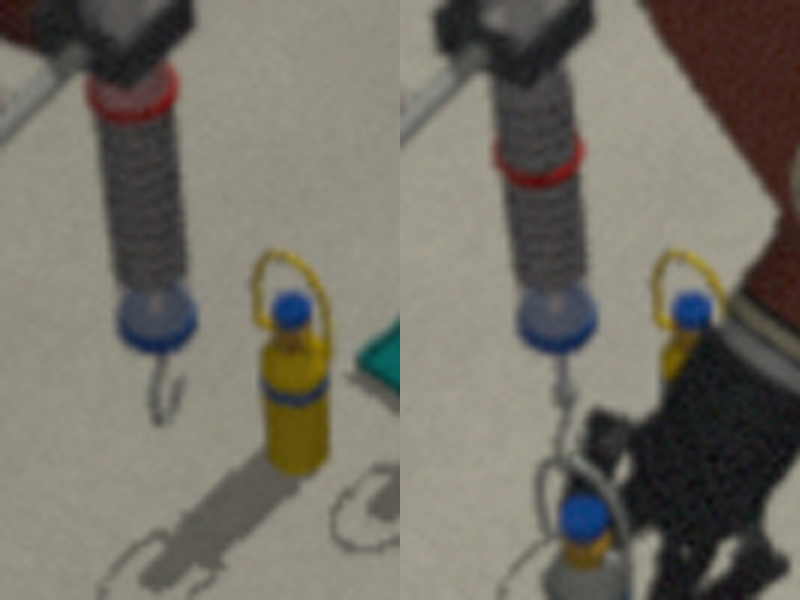

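```bash
python3 - <<'E'
from plan import *
off=np.array([.0005,-.0457,.049]) # knob centre rel TCP (knob mid ~ z .130)
def blue(d,c,h=8):
    u,v=np.round(c).astype(int);f=d['frame'].astype(int)[v-h:v+h+1,u-h:u+h+1]
    w=np.clip(f[:,:,2]-(f[:,:,0]+f[:,:,1])/2-25,0,None);return np.array([(w.sum(0)@np.arange(u-h,u+h+1))/w.sum(),(w.sum(1)@np.arange(v-h,v+h+1))/w.sum()])
for t in('s1','s2','s3','s4','s5'):
    d=load(t);tp=d['obs']['tool_pos'];c=proj(d,tp+off);b=blue(d,c);print(t,c,b,b-c)
d=load('s5');print('pred bail',proj(d,d['obs']['tool_pos']+[.0005,-.0452,.093]),'pred seat',proj(d,(.5603,-.1467,.298-.0395)),'tip',proj(d,(.5577,-.137,.313-.0395)))
np.set_printoptions(linewidth=200)
print('cols 216..236, rows 194..222');print(cv2.cvtColor(d['frame'],cv2.COLOR_RGB2GRAY)[194:222,216:237])
E
```

```text
s1 [230.7675 198.8093] [230.8548 198.0951] [ 0.0872 -0.7142]
s2 [222.739  208.0923] [223.3174 207.9492] [ 0.5783 -0.1431]
s3 [223.621  215.8876] [224.0302 215.4142] [ 0.4092 -0.4734]
s4 [223.8607 218.0358] [224.2388 217.6311] [ 0.3781 -0.4047]
s5 [225.0051 220.9613] [225.2285 220.6195] [ 0.2234 -0.3418]
pred bail [224.0845 211.2805] pred seat [223.2852 212.257 ] tip [224.9971 206.5072]
cols 216..236, rows 194..222
[[149 140 133 128 105  89  89 123 137 146 150 151 152 150 152 149 148 149 148 150 150]
 [150 148 149 150 129 102  97 138 150 151 152 149 148 152 152 150 152 151 150 151 153]
 [153 153 154 151 130 105 100 135 148 147 148 149 152 151 151 150 151 152 153 151 153]
 [152 157 154 152 143 108  99 134 146 147 147 152 150 150 150 150 150 150 152 151 151]
 [153 152 150 153 140 107  99 122 141 145 150 152 149 152 149 149 148 153 149 153 153]
 [151 152 154 149 122  96  99 116 134 147 151 149 150 149 149 149 151 149 150 150 153]
 [150 149 153 149 120  92  97 105 121 146 153 152 152 150 150 152 150 151 150 152 154]
 [153 153 154 150 123  94  86  89 118 146 151 152 150 151 152 152 152 153
[... 1054 characters left out ...]
28]
 [151 120  95 121 148 141 100  53  42  53  76  94  88  54  73 129 111  58  27  20  21]
 [152 115  93 131 149 148  97  51  20  28  49  68  86  79  95  98  69  31  24  22  16]
 [149 116  92 136 151 133  80  44  32  30  33  46  81  95  89  64  39  26  29  24  26]
 [154 121  97 139 148 128  72  41  42  42  38  41  58  85  97  62  32  23  24  30  27]
 [148 122  98 130 145 107  60  51  54  54  54  48  53  67  89  68  42  22  22  30  24]
 [151 124  97 119 140  94  58  56  55  54  53  56  54  51  75  76  48  24  28  30  30]
 [151 130  98 111 139  95  63  53  59  54  55  56  55  48  63  79  62  35  26  28  26]
 [154 143 105 103 135  96  62  57  60  58  55  57  51  42  42  72  65  41  31  22  31]]
```

The pixel rows show the bail top at about (222,211). It passes between the shank (col 221) and the tip (about (224.7,207)), below the tip's top, so it is in the bend. I'll undo the sideways shift and keep lowering.

Request:
arm_command(
  rows="-1 0 -2 0 0 0; -2 0 -4 0 0 0; -3 0 -6 0 0 0; -3.5 0 -8 0 0 0; -3.5 0 -10 0 0 0; -3.5 0 -12 0 0 0; -3.5 0 -14 0 0 0; -3.5 0 -14 0 0 0; -3.5 0 -14 0 0 0",
)

```text
t: 20.8
tool_pos: [0.5605, -0.1013, 0.1596]
tool_rot: [1.703, -1.717, 0.795]
contact_force: [1.8, -0.4, -1.6]
opening: 0.0387
```

```bash
cat > ring2.py <<'E'
from plan import *
import sys
def ring(t):
    g=load(t)['frame'].astype(float)[140:200,205:232]
    r=np.clip(g[:,:,0]-np.maximum(g[:,:,1]+35,g[:,:,2]+25),0,None);return r.sum(1)@np.arange(140,200)/r.sum()
d=load('s0');zs=np.linspace(.5,.39,111);vs=np.array([proj(d,(.56,-.147,z))[1] for z in zs])
z=lambda v:np.interp(v,vs,zs)
r0=np.mean([ring(t) for t in('s0','s1','s2')])
for t in sys.argv[1:]: print(t,ring(t),'travel mm',1000*(z(r0)-z(ring(t))))
E
python3 chk.py s6; python3 ring2.py s3 s4 s5 s6
```

```text
[ 0.5605 -0.1013  0.1595] [ 1.9825  0.2631 -1.5878  0.5833  0.0578  0.2527] 0.3185321084317114 0.03856969235659909 21.05
ring 220.875 166.75 24
s3 156.9284862932062 travel mm 17.722405253927377
s4 159.8913043478261 travel mm 27.69471586332706
s5 163.09218950064022 travel mm 38.63290354306898
s6 166.65050732807217 travel mm 50.99896517007807
```

```bash
python3 - <<'E'
from plan import *
for t in('w3','w4','w5','w6','w7','w8'): o=load(t)['obs'];print(t,o['contact_force'],o['wrist_torque'])
E
```

```text
w3 [-0.9865  0.7951  0.6125] [ 0.3626 -0.0016  0.0136]
w4 [0.4875 0.4053 0.4045] [0.3319 0.0216 0.0361]
w5 [-0.023  -0.0963  0.8735] [ 0.3467  0.0483 -0.0256]
w6 [ 0.7161  0.2019 -0.1673] [0.392  0.005  0.0194]
w7 [0.2101 1.0859 0.2817] [ 0.3056 -0.0409 -0.0292]
w8 [-0.4022 -0.1479 -7.1485] [ 1.1958 -0.0159 -0.0089]
```

Request:
arm_command(
  rows="0.5 0 -2 0 0 0; 1 0 -4 0 0 0; 1 0 -6 0 0 0; 1 0 -8 0 0 0; 1 0 -10 0 0 0; 1 0 -10 0 0 0; 1 0 -10 0 0 0",
)

```text
t: 21.98
tool_pos: [0.5614, -0.1013, 0.1496]
tool_rot: [1.703, -1.718, 0.795]
contact_force: [-2.5, -0.1, -0.6]
opening: 0.0385
```

```bash
python3 chk.py s7; python3 ring2.py s7
```

```text
[ 0.5614 -0.1013  0.1496] [-1.5132 -0.3539 -0.8351  0.4625 -0.0263 -0.176 ] 0.2945541334463014 0.038748808271309325 22.225
ring 220.64 169.76 25
s7 169.3490099009901 travel mm 60.525481463497954
```

Request:
arm_command(
  rows="-0.2 0 -2 0 0 0; -0.4 0 -4 0 0 0; -0.4 0 -6 0 0 0; -0.4 0 -8 0 0 0; -0.4 0 -9 0 0 0; -0.4 0 -9 0 0 0; -0.4 0 -9 0 0 0; -0.4 0 -9 0 0 0",
)

```text
t: 23.28
tool_pos: [0.5611, -0.1013, 0.1407]
tool_rot: [1.703, -1.718, 0.795]
contact_force: [0.1, -0.3, 0.8]
opening: 0.0387
```

```bash
python3 chk.py s8; python3 chk.py s9;python3 ring2.py s8 s9; python3 - <<'E'
from plan import *
d=load('s9');tp=d['obs']['tool_pos'];np.set_printoptions(linewidth=200)
z=.298-.0703
print('bail',proj(d,tp+[.0005,-.0452,.093]),tp+[.0005,-.0452,.093],'seat',proj(d,(.5603,-.1467,z)),'tip',proj(d,(.5577,-.137,z+.015)))
print(cv2.cvtColor(d['frame'],cv2.COLOR_RGB2GRAY)[205:232,214:236])
E
```

```text
[ 0.5611 -0.1013  0.1407] [ 0.0925 -0.2585  0.3905  0.3508  0.0228  0.0361] 0.3469789095955914 0.03880109488474154 23.525
ring 221.0909090909091 171.95454545454544 22
[ 0.5611 -0.1013  0.1406] [ 0.2677 -0.2604  0.0012  0.3561  0.0129  0.0413] 0.5623379530111848 0.0385165495959214 23.825
ring 221.16666666666666 172.0 18
s8 171.82784810126583 travel mm 69.39274188315592
s9 171.8168044077135 travel mm 69.35300614134692
bail [224.2464 217.9116] [ 0.5616 -0.1465  0.2336] seat [224.0406 218.9597] tip [225.7202 213.361 ]
[[155 154 154 153 153 156 153 131 104  97 133 148 150 153 151 153 157 151 151 152 154 152]
 [155 154 154 154 150 154 153 136 102  95 125 147 152 150 154 156 153 152 149 152 152 153]
 [154 154 155 155 153 155 150 121  99  98 111 138 152 153 153 152 151 150 149 152 152 153]
 [157 158 159 155 155 152 150 118  89  98  90 129 145 140 146 147 148 149 149 152 153 154]
 [157 159 159 155 154 150 149 118  90  84  89 125 120  93  92 106 128 128 143 152 152 148]
 [155 157 157 154 156 153 152 144 112  90 115 121  83  46  41  58  80  87 107 140 142 119]
 [155 154 157 155 157 155 153 153 
[... 1177 characters left out ...]
8  77  49  39  44  49  50  51  51  68  93  77  43  21  33  30]
 [150 149 147 123  95  89 125  92  60  55  55  56  58  56  54  46  76  79  48  25  26  28]
 [150 147 125 108  95  91 134 108  70  59  55  59  53  57  58  52  59  75  60  41  26  22]
 [152 129 112 127 108  94 131 103  71  56  55  57  57  57  54  47  46  71  66  34  30  27]
 [128 114 134 145 114  98 116  94  64  60  58  57  57  57  54  43  39  60  69  40  40  52]
 [112 135 146 149 121  97 106  95  66  50  54  55  50  54  52  47  34  50  70  65  88 122]
 [132 145 152 148 117  94  89  85  66  47  44  44  41  52  68  76  51  50  77 110 133 152]
 [146 149 148 148 116  94  92  85  77  63  51  47  54  65  94  87  62  51  77 117 146 154]]
```

The load is fully on the scale. Wrist Fz is about 0.2 N and torque is back to its no-load baseline (0.35). Lateral force is about 0 and travel is 69 mm. Opening the gripper.

Request:
arm_command(
  rows="0 0 0 0 0 0; 0 0 0 0 0 0; 0 0 0 0 0 0; 0 0 0 0 0 0; 0 0 0 0 0 0; 0 0 0 0 0 0; 0 0 0 0 0 0; 0 0 0 0 0 0; 0 0 0 0 0 0; 0 0 0 0 0 0",
  jaw=1,
)

```text
t: 25.12
tool_pos: [0.561, -0.1013, 0.1406]
tool_rot: [1.703, -1.717, 0.795]
contact_force: [0.6, 1.1, 0.6]
opening: 0.0855
```

```bash
python3 chk.py s10; python3 ring2.py s10; python3 - <<'E'
from plan import *
off=np.array([.0005,-.0457,.049])
for t in('s9','s10'):
    d=load(t);c=proj(d,d['obs']['tool_pos']+off);u,v=np.round(c).astype(int);h=8
    f=d['frame'].astype(int)[v-h:v+h+1,u-h:u+h+1];w=np.clip(f[:,:,2]-(f[:,:,0]+f[:,:,1])/2-25,0,None)
    print(t,c,w.sum(0)@np.arange(u-h,u+h+1)/w.sum(),w.sum(1)@np.arange(v-h,v+h+1)/w.sum())
E
```

```text
[ 0.5611 -0.1013  0.1406] [ 0.3339  0.1034 -0.1255  0.349   0.0076  0.0037] 0.7740943848809734 0.0857359982579462 25.375
ring 221.52380952380952 171.23809523809524 21
s10 171.45677233429396 travel mm 68.05827168283184
s9 [225.1458 227.1932] 225.36762656758012 226.75568973525313
s10 [225.1463 227.1948] 225.00634632819583 226.60131459655486
```

It hangs, and the knob shifted only about 1 mm. I'll back straight out along the tool axis.

Request:
arm_command(
  rows="0 4 3 0 0 0; 0 11 10 0 0 0; 0 21 18 0 0 0; 0 33 28 0 0 0; 0 48 40 0 0 0; 0 65 54 0 0 0; 0 85 72 0 0 0; 0 105 89 0 0 0; 0 120 102 0 0 0; 0 120 102 0 0 0; 0 120 102 0 0 0; 0 120 102 0 0 0",
)

```text
t: 26.92
tool_pos: [0.5606, 0.0181, 0.2416]
tool_rot: [1.702, -1.717, 0.793]
contact_force: [0.5, -0.1, 0.3]
opening: 0.0854
```

Request:
arm_command(
  rows="0 0 0 0 0 0; 0 0 0 0 0 0; 0 0 0 0 0 0; 0 0 0 0 0 0; 0 0 0 0 0 0; 0 0 0 0 0 0; 0 0 0 0 0 0; 0 0 0 0 0 0; 0 0 0 0 0 0; 0 0 0 0 0 0; 0 0 0 0 0 0; 0 0 0 0 0 0",
)

```text
t: 28.42
tool_pos: [0.5606, 0.0181, 0.2416]
tool_rot: [1.702, -1.717, 0.793]
contact_force: [-0.2, 0.2, 1.6]
opening: 0.0853
```

```bash
python3 - <<'E'
from plan import *
import ring2
K=np.array([225,227])
for i in range(14):
    d=snap('scene',f'f{i}');u,v=K;h=8
    f=d['frame'].astype(int)[v-h:v+h+1,u-h:u+h+1];w=np.clip(f[:,:,2]-(f[:,:,0]+f[:,:,1])/2-25,0,None)
    print(round(d['obs']['t'],2),(w.sum(0)@np.arange(u-h,u+h+1)/w.sum()).round(2),(w.sum(1)@np.arange(v-h,v+h+1)/w.sum()).round(2),'ring',round(ring2.ring(f'f{i}'),2))
print(d['obs']['contact_force'],d['obs']['tool_pos'])
w=snap('wrist','wf');print(proj(w,(.561,-.147,.235)),proj(w,(.561,-.147,.195)))
E
```

```text
28.43 225.25 226.8 ring 171.5
28.48 225.23 226.81 ring 171.55
28.52 225.27 226.78 ring 171.5
28.57 225.23 226.8 ring 171.47
28.62 225.22 226.77 ring 171.5
28.68 225.28 226.79 ring 171.44
28.73 225.25 226.8 ring 171.52
28.77 225.25 226.76 ring 171.46
28.82 225.25 226.79 ring 171.55
28.88 225.24 226.78 ring 171.42
28.93 225.24 226.81 ring 171.51
28.98 225.25 226.78 ring 171.51
29.02 225.27 226.8 ring 171.46
29.07 225.24 226.8 ring 171.5
[ 0.3245 -0.1702 -0.2211] [0.5606 0.0181 0.2415]
[253.3586  39.0174] [254.1756  93.9842]
```

```bash
python3 -c "
from station import workorder
print(workorder.finish_job())"
```

```text
the job is handed in; nothing more can be done
None
```

The blue-knob cylinder is hanging by its bail on the scale hook, released and still, and the job is handed in. Its weight reads about 7 N.

**What I did:** I located the hook and bail with the wrist camera and gripped the steel wall from the side. I then lifted the cylinder off the tray, passed the bail over the hook tip and lowered it slowly until the wrist load was back to its no-load value. Then I opened the gripper and backed straight out.

**Last checks:**
- **Scale:** it reads about 69 mm of travel, inside the 92 mm limit and in line with the weight felt at the wrist.
- **Rest:** over the last 0.65 s of images the knob stayed within 0.06 px and the ring within 0.15 px. The gripper is about 0.16 m clear, with no contact force beyond noise.
- **Release:** the knob moved only about 1 mm when I let go.

**Where checks disagreed:**
- **Seating:** the bail took load about 8 mm higher than my estimate of the hook seat. I judged it seated because the scene pixels show the bail about 5 px below the top of the hook tip, where a seated bail should be about 5.6 px below. I had used all 12 picture views, so I read that from pixel values without a further close-up.
- **Sideways force:** a trial 4 mm sideways shift during lowering raised about 3.5 N on the wrist. I moved it back, and the force was near zero before release.

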